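Put the oak sticks away in the clip-lid box

TASK

Put the oak infusion sticks away: drop every stick out of the drip stand end-down into its own cell of the holder in the grey box, then set the white lid squarely on the box, and snap its four orange clips fully down over the lid's rim in opposite-corner order (one clip, then the one diagonally across from it, then the other two). Leave the bottle, the glass bowl and the steel cup behind alone.

Things in the scene. Friction and masses are not known exactly. Their poses are not given: they have to be found in the camera images.
- box: grey storage box, fixed, open on top: 120 (its x) x 180 (its y) x 125 mm high, walls 4 mm. Origin: centre of its underside; z up, x roughly away from the robot, y roughly to the robot's left. Inside, fixed, a white plastic holder: a row of four square cells along y, 28 x 28 mm clear, 38 mm apart, floor 4 mm above the underside. An orange clip is hinged near each corner
- lid_handle (a point): centre of the black bar handle of the loose white lid, z up. Bar: 16 mm (lid's x) x 80 mm (lid's y) x 30 mm high, standing on the lid's top, which is 15 mm below this point; grip it across the 16 mm. Seated flat on the box's rim, this point is 144 mm above the box's underside, over its centre, lid's x along the box's x (either way round)
- lid: the white lid, 140 to 280 g, origin at the centre of its plug's bottom, 28 mm below the handle's centre, same axes. Flange 119 (x) x 179 (y) x 4 mm; under it a stepped plug 9 mm deep (106 x 166 mm, its lower 4 mm 102 x 162 mm) that drops inside the box's walls (112 x 172 mm clear) with 3 mm play a side. Starts lying on the worktop, handle up
- stand: dark wood drip stand, fixed: 210 (its x) x 60 (its y) x 40 mm high, origin at the centre of its underside; a row of four holes, 24 mm wide and 34 mm deep, at x = -72, -24, 24, 72 mm, in which the oak sticks stand at the start (on a floor 6 mm above the underside)
- stick_1_center (a point): centre (half-way up) of a pale round oak infusion stick with dark rings, 20 mm diameter, 105 mm long, 40 g, z along its length; both ends alike; may be absent. Standing home in a cell its centre is 56.5 mm above the box's underside
- stick_2_center (a point): centre (half-way up) of a pale round oak infusion stick with dark rings, 20 mm diameter, 105 mm long, 40 g, z along its length; both ends alike; may be absent. Standing home in a cell its centre is 56.5 mm above the box's underside
- stick_3_center (a point): centre (half-way up) of a pale round oak infusion stick with dark rings, 20 mm diameter, 105 mm long, 40 g, z along its length; both ends alike; may be absent. Standing home in a cell its centre is 56.5 mm above the box's underside
- stick_4_center (a point): centre (half-way up) of a pale round oak infusion stick with dark rings, 20 mm diameter, 105 mm long, 40 g, z along its length; both ends alike; may be absent. Standing home in a cell its centre is 56.5 mm above the box's underside
- cell_1 (a point): centre of the mouth of one cell of the holder, 74 mm above the box's underside, 51 mm below its rim; any stick may go into any cell, one to a cell. Axes as the box's
- cell_2 (a point): centre of the mouth of one cell of the holder, 74 mm above the box's underside, 51 mm below its rim; any stick may go into any cell, one to a cell. Axes as the box's
- cell_3 (a point): centre of the mouth of one cell of the holder, 74 mm above the box's underside, 51 mm below its rim; any stick may go into any cell, one to a cell. Axes as the box's
- cell_4 (a point): centre of the mouth of one cell of the holder, 74 mm above the box's underside, 51 mm below its rim; any stick may go into any cell, one to a cell. Axes as the box's
- clip_near_left (a joint): angle of the orange clip at the box's near left corner: 0 = shut (tongue level over the lid's flange, firm stop), 1.57 = tongue upright, up to 1.95 = leaning outward, as at the start. A stiff hinge (0.06 N m, about 2 N at the tongue's end) holds it where it is left; no spring. Push it over from outside, then press it down
- hinge_near_left (a point): middle of the near left clip's hinge pin, at box x = -66, y = 62, z = 122 mm, axes as the box's; the pin runs along y and the clip folds over towards +x. Tongue 30 mm wide, 5 mm thick; shut, it reaches 36 mm inward from the pin, its top 13 mm and underside 8 mm above the pin; upright, it reaches 36 mm above the pin
- clip_near_right (a joint): angle of the orange clip at the box's near right corner: 0 = shut (tongue level over the lid's flange, firm stop), 1.57 = tongue upright, up to 1.95 = leaning outward, as at the start. A stiff hinge (0.06 N m, about 2 N at the tongue's end) holds it where it is left; no spring. Push it over from outside, then press it down
- hinge_near_right (a point): middle of the near right clip's hinge pin, at box x = -66, y = -62, z = 122 mm, axes as the box's; the pin runs along y and the clip folds over towards +x. Tongue 30 mm wide, 5 mm thick; shut, it reaches 36 mm inward from the pin, its top 13 mm and underside 8 mm above the pin; upright, it reaches 36 mm above the pin
- clip_far_left (a joint): angle of the orange clip at the box's far left corner: 0 = shut (tongue level over the lid's flange, firm stop), 1.57 = tongue upright, up to 1.95 = leaning outward, as at the start. A stiff hinge (0.06 N m, about 2 N at the tongue's end) holds it where it is left; no spring. Push it over from outside, then press it down
- hinge_far_left (a point): middle of the far left clip's hinge pin, at box x = 66, y = 62, z = 122 mm, axes as the box's; the pin runs along y and the clip folds over towards -x. Tongue 30 mm wide, 5 mm thick; shut, it reaches 36 mm inward from the pin, its top 13 mm and underside 8 mm above the pin; upright, it reaches 36 mm above the pin
- clip_far_right (a joint): angle of the orange clip at the box's far right corner: 0 = shut (tongue level over the lid's flange, firm stop), 1.57 = tongue upright, up to 1.95 = leaning outward, as at the start. A stiff hinge (0.06 N m, about 2 N at the tongue's end) holds it where it is left; no spring. Push it over from outside, then press it down
- hinge_far_right (a point): middle of the far right clip's hinge pin, at box x = 66, y = -62, z = 122 mm, axes as the box's; the pin runs along y and the clip folds over towards -x. Tongue 30 mm wide, 5 mm thick; shut, it reaches 36 mm inward from the pin, its top 13 mm and underside 8 mm above the pin; upright, it reaches 36 mm above the pin
- bottle: bystander: half-bottle of red wine, 58 mm diameter, 235 mm tall, origin at the centre of its foot
- votive: bystander: empty pink glass candle bowl, 74 mm diameter, 43 mm tall, origin at the centre of its foot
- cup: bystander: steel cup with a strap handle, 58 mm across, 92 mm tall, origin at its foot
There are look-alikes about, which are no part of the job. Leave any blue or red look-alike of the part that bears stick_2_center alone.

How it is judged:
By the outcome, as a careful person would: the job done as asked, in the order asked, and still so for the second after the job is handed in, with the robot touching nothing.
Of stick_1, stick_2, stick_3, stick_4 only 2 to 4 are there at a start; the rules pass over those that are not, and their reading is None.
At some moment in a run one of lid may be knocked a few centimetres aside while the robot is not near it.
It also fails if it takes over 210 s, if anything falls off the work surface, if the arm or the gripper's body presses on something with over 40 N, if the wrist force passes 120 N, or if a joint passes its speed limit or range.

ROBOT

A 7-joint arm with a two-finger parallel gripper is mounted at the origin on a cart in front of the work surface, level with it; the furniture and walls round the work are solid. World frame = base frame: x ahead of the robot, y to its left, z up, the work surface at z = 0. Lengths are in m, angles in rad, forces in N, time in s.
With the tool pointing down it reaches from about 0.425 to 0.975 m from the base axis. Payload 16.7 kg.
Tool frame: the origin (TCP) lies midway between the tips of the shut fingers; the grasp point (between the pads) lies 19 mm behind it (r.pinch_z is the z of the grasp point in the tool frame, in m); z points along the fingers, y is the line along which they close (so a half turn about z gives the same grasp; the last joint's range is limited). The gripper opens to 85 mm and grips with 20 to 120 N. Pads are 22 mm wide; open, the fingers measure 114 mm over their backs; the gripper's body (76 mm by 85 mm) begins 54 mm behind the grasp point. The pads swing forward as they close: fully open they stand 13 mm farther back than shut.
Start: joints at [-1.446, 0.426, 0.074, 1.606, -0.034, 1.111, -0.067], TCP at [0.183, 0.65, 0.231] pointing down, gripper open.
Joint ranges: [-2.85, 2.85], [-0.5, 2.14], [-1.23, 1.37], [0.21, 2.46], [-1.02, 4.16], [0.16, 2.05], [-2.73, 2.73]. Speed limits (rad/s): [1.89, 1.89, 2.39, 2.39, 3.01, 3.01, 3.01].

INTERFACE

Orientations are given as a unit quaternion [x, y, z, w].
In Python, from workcell import r, capture, camera_params, boxes_of gives the robot as it stands.
- The arm moves only by the tool play_rows, never from a script. Its arguments are lists of equal length, an entry for each row: "translation": the shift along the tool's x, y, z in mm, a list of three; "rotation": the turn, a rotation vector about the tool's x, y, z in rad, a list of three; "fingers": the closure in counts, from 0 (fully open) to 255 (shut). In form: {"translation": [[dx, dy, dz], ...], "rotation": [[wx, wy, wz], ...], "fingers": [fingers, ...]}. A call has 1 to 20 rows; each row is the pose to reach, as a shift and turn from the pose commanded when the call began, along the tool's axes at that moment; what a row does not reach only later rows make up. A row lasts 1/8 s, in which the tool goes at most 62.5 mm and 10.7 degrees, less where a joint would pass 70% of its speed; a pose out of reach is approached as far as the arm can. A call with a gripper value outside its range is refused whole. The fingers move at their own pace and stop on an object; the grip force is fixed at half the most. Time passes only in rows, so rows that repeat a pose let the fingers close. It gives the time, the measured TCP pose, the force, the opening and the grip force at its end, in the units of the state.
- r.get_obs(): the state, without advancing time (a new reading comes with each control period).
- capture(name): name is "scene" or "top" or "wrist"; returns (picture, depth): 480x640x3 uint8, red, green, blue; 480x640 float32, m along the optical axis (not along the pixel's ray), 0 where there is no reading.
- camera_params(name): a dict with "mtx" (3x3 intrinsics, pixels), "eye" and "rotation" of the camera in the world; the wrist camera has in their place "hand_eye" (4x4, takes a point from camera to tool coordinates, whose origin is the TCP and whose axes are the flange's). Camera axes: x right, y down, z forward; pixel columns grow to the right and rows downward; lengths in m; the calibration is good to about 2 mm. The wrist camera is an equidistant fisheye: a pixel r from the principal point sees the ray r / f radians off the axis. A picture is of the moment at which its call begins: read the wrist's pose just before it. camera_params takes no time and is no camera call.
- r.sign_off(): hands the job in; it is judged then, once.
Trained networks look in the newest picture that a camera, given by its name, has taken for a name from the list of things; names that differ only in an ending like _2 or _b are one class to them, and where a whole thing is asked for, a point or a joint stands for the part that bears it (a point fixed in the world has none). Each returns a list of dicts, best first, with "score" (0 to 1); they miss things now and then, are a little off and sometimes report something else, mostly with a low value. They report only what shows in the picture. A call takes as long as a camera call. They do not tell look-alikes from the thing itself.
- boxes_of(camera, thing): "bbox" ([left, top, right, bottom] in pixels, round what is visible of it).
The state is a dict: "t": time; "qpos": joint angles; "joint_velocities": joint speeds; "joint_efforts": joint torques, N m; "tool_pos": TCP position; "orientation": TCP orientation; "wrist_force": force on the tool from outside, world axes, zero at the start; "moment": the same for the moment, N m; "finger_gap": opening from 0.0 (shut) to 1.0 (fully open); "gripper_force": force on a finger pad.
Only numpy, scipy, OpenCV 4.12 (cv2) and the standard library are available. Lean on these libraries where they do the work, as an engineer would, in place of code of your own. Each camera call takes 0.05 s, during which the arm holds its last target. There are 200 camera calls.

## Working session

There is one attempt and no reset: what is moved stays moved. The work goes in short steps, Python scripts to look and compute and a tool call to move; the robot and the scene stay as the last step left them, time stands still between calls to the robot, and variables do not carry over. Pictures are saved under pics/ and viewed, at most 14 in all, crops included, and the job is handed in when it is done.

Besides the shell and the picture viewer there is one more tool, called after ">>>" as name(argument=value, ...) on one line, values as JSON. play_rows: Moves the arm, as the interface text tells. Its arguments: {"type":"object","properties":{"translation":{"type":"array"},"rotation":{"type":"array"},"fingers":{"type":"array"}},"required":["translation","rotation","fingers"]}

```bash
ls; mkdir -p pics; cat > h.py <<'E'
import numpy as np, cv2
from scipy.spatial.transform import Rotation as R
from workcell import r, capture, camera_params, boxes_of
def save(n,im): cv2.imwrite('pics/'+n+'.png',cv2.cvtColor(im,cv2.COLOR_RGB2BGR))
def cloud(name,d):
    p=camera_params(name);K=np.array(p['mtx']);v,u=np.mgrid[:480,:640]
    P=np.stack([(u-K[0,2])/K[0,0]*d,(v-K[1,2])/K[1,1]*d,d],-1)
    W=P@np.array(p['rotation']).T+np.array(p['eye']); W[d==0]=np.nan
    return W
E
python3 - <<'E'
from h import *
for c in ('scene','top'):
    im,d=capture(c); save(c+'0',im); np.savez(c+'0.npz',im=im,d=d)
    p=camera_params(c); print(c,np.array(p['mtx']).round(1).tolist(),np.array(p['eye']).round(3),np.array(p['rotation']).round(3).tolist())
    for t in ('box','lid','stand','stick_1_center','lid_handle','bottle','votive','cup'):
        print(t,[(np.round(b['bbox']).astype(int).tolist(),round(b['score'],2)) for b in boxes_of(c,t)])
print(r.get_obs()); print(r.pinch_z, camera_params('wrist'))
E
```

```text
pics
scene [[603.3, 0.0, 333.1], [0.0, 603.3, 229.4], [0.0, 0.0, 1.0]] [-0.264  0.723  0.768] [-0.389, 0.786, -0.428, 0.22]
box [([294, 180, 408, 296], 0.74), ([254, 289, 267, 329], 0.38)]
lid [([420, 211, 513, 257], 0.77), ([291, 180, 406, 292], 0.28)]
stand [([220, 287, 303, 375], 0.78)]
stick_1_center [([232, 262, 247, 299], 0.65), ([297, 182, 407, 294], 0.53)]
lid_handle [([427, 206, 514, 257], 0.73), ([297, 178, 407, 296], 0.68)]
bottle [([393, 110, 418, 204], 0.98), ([422, 209, 514, 259], 0.37)]
votive [([310, 200, 328, 209], 0.66), ([295, 180, 410, 297], 0.53)]
cup [([210, 232, 245, 285], 0.74), ([296, 194, 308, 217], 0.71)]
top [[482.9, 0.0, 316.0], [0.0, 482.9, 245.2], [0.0, 0.0, 1.0]] [0.388 0.078 1.334] [0.71, -0.699, 0.061, -0.051]
box [([274, 213, 349, 289], 0.85)]
lid [([386, 265, 458, 307], 0.82), ([275, 213, 349, 288], 0.5)]
stand [([201, 238, 232, 320], 0.55)]
stick_1_center [([207, 243, 220, 256], 0.55)]
lid_handle [([389, 264, 454, 305], 0.71)]
bottle [([408, 179, 449, 216], 0.91)]
votive [([318, 180, 345, 206], 0.74), ([386, 264, 455, 307], 0.29)]
cup [([220, 193,
[... 603 characters left out ...]
'wrist_force': array([ 0.24413746,  0.22131722, -0.3521401 ]), 'moment': array([ 0.00698808,  0.05350343, -0.0100019 ]), 'gripper_force': 0.0, 'finger_gap': 1.001129236366255}
-0.0187 {'mtx': array([[371.64829954,   0.        , 323.61947974],
       [  0.        , 371.64829954, 241.35438151],
       [  0.        ,   0.        ,   1.        ]]), 'hand_eye': array([[ 2.80610006e-04, -9.58685449e-01, -2.84468155e-01,
         7.21262766e-02],
       [ 9.99999434e-01, -2.28468161e-05,  1.06343277e-03,
         3.88228178e-04],
       [-1.02599671e-03, -2.84468293e-01,  9.58684900e-01,
        -1.42127360e-01],
       [ 0.00000000e+00,  0.00000000e+00,  0.00000000e+00,
         1.00000000e+00]])}
```

```bash
python3 - <<'E'
from h import *
s=np.load('scene0.npz')['im'];t=np.load('top0.npz')['im']
a=cv2.resize(s[90:390,190:530],(800,600*0+706))[:600] if 0 else cv2.resize(s[100:385,195:525],None,fx=2.1,fy=2.1,interpolation=cv2.INTER_CUBIC)
b=cv2.resize(t[165:335,190:470],None,fx=2.8,fy=2.8,interpolation=cv2.INTER_CUBIC)
save('s1',a);save('t1',b);print(a.shape,b.shape)
E
```

```text
(598, 693, 3) (476, 784, 3)
```

View pics/s1.png

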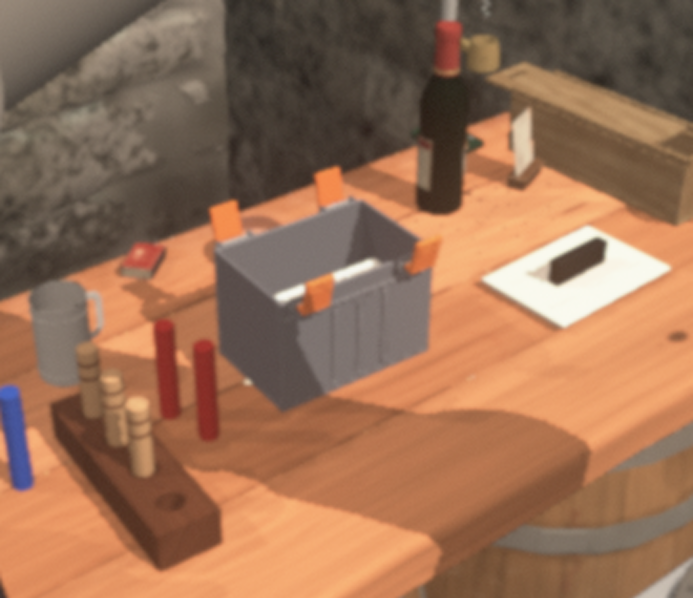

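View pics/t1.png

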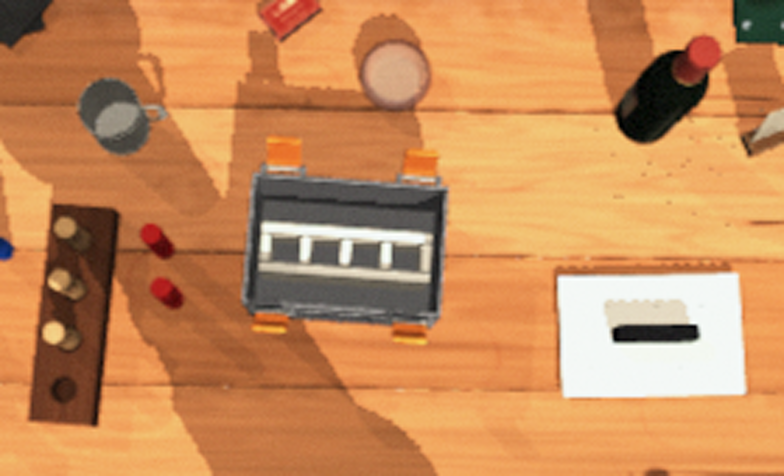

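The scene crop shows three pale, dark-ringed oak sticks in the stand at (88,380), (115,408) and (140,437), with the fourth hole empty at (172,500). The two red sticks at (167,370) and (205,390) and the blue one at (15,438) are look-alikes. I'll leave those alone, because the real ones are pale, ringed and in the stand. The top crop shows the box with its cells at (345,250) and the lid at (652,335).

```bash
cat > m.py <<'E'
from h import *
def rect(P):
    (c,s,a)=cv2.minAreaRect((P[:,:2]*1000).astype(np.float32)); return np.round(c,1),np.round(s,1),round(a,2)
def near(W,lo,hi,zlo,zhi):
    m=(W[...,2]>zlo)&(W[...,2]<zhi)&(W[...,0]>lo[0])&(W[...,0]<hi[0])&(W[...,1]>lo[1])&(W[...,1]<hi[1]); return m
E
python3 - <<'E'
from m import *
for c in ('top','scene'):
    f=np.load(c+'0.npz');W=cloud(c,f['d']);im=f['im'].astype(int)
    tb=W[...,2][(abs(W[...,2])<.02)]; print(c,'table',np.nanmedian(tb))
    if c=='top':
        for n,b in dict(box=[274,213,349,289],lid=[386,265,458,307],stand=[201,238,232,320],cup=[220,193,248,220],votive=[318,180,345,206],bottle=[408,179,449,216]).items():
            w=W[b[1]:b[3],b[0]:b[2]].reshape(-1,3); print(n,np.nanmin(w,0).round(3),np.nanmax(w,0).round(3))
    lo,hi=(.2,-.5),(.8,.5)
    w=W[near(W,(.2,-.4),(.8,-.03),.009,.03)];print('lid',len(w),rect(w) if len(w)>5 else 0)
    w=W[near(W,(.2,-.4),(.8,-.03),.032,.06)];print('handle',len(w),rect(w) if len(w)>5 else 0)
    w=W[near(W,(.2,.3),(.55,.5),.034,.046)];print('stand',len(w),rect(w),np.median(w[:,2]))
    w=W[near(W,(.2,-.02),(.6,.25),.115,.131)];print('boxrim',len(w),rect(w))
    m=near(W,(.2,.25),(.6,.45),.095,.125).astype(np.uint8)
    n,l,st,_=cv2.connectedComponentsWithStats(m)
    for i in range(1,n):
        if st[i,4]>2: w=W[l==i];print('sticktop',len(w),w.mean(0).round(4),np.ptp(w,axis=0).round(3),im[l==i].mean(0).round())
E
```

```text
Traceback (most recent call last):
  File "h.py", line 8, in cloud
    W=P@np.array(p['rotation']).T+np.array(p['eye']); W[d==0]=np.nan
      ~^~~~~~~~~~~~~~~~~~~~~~~~~~
ValueError: matmul: Input operand 1 has a mismatch in its core dimension 0, with gufunc signature (n?,k),(k,m?)->(n?,m?) (size 4 is different from 3)
```

```bash
sed -i "s/np.array(p\['rotation'\]).T/R.from_quat(p['rotation']).as_matrix().T/" h.py
cat > a.py <<'E'
from m import *
for c in ('top','scene'):
    f=np.load(c+'0.npz');W=cloud(c,f['d']);im=f['im'].astype(int)
    tb=W[...,2][(abs(W[...,2])<.02)]; print(c,'table',np.nanmedian(tb))
    if c=='top':
        for n,b in dict(box=[274,213,349,289],lid=[386,265,458,307],stand=[201,238,232,320],cup=[220,193,248,220],votive=[318,180,345,206],bottle=[408,179,449,216]).items():
            w=W[b[1]:b[3],b[0]:b[2]].reshape(-1,3); print(n,np.nanmin(w,0).round(3),np.nanmax(w,0).round(3))
E
python3 a.py
```

```text
top table 0.00017201589272053397
box [ 0.474 -0.028 -0.009] [0.696 0.182 0.16 ]
lid [ 0.435 -0.334 -0.008] [ 0.553 -0.132  0.049]
stand [ 0.393  0.291 -0.013] [0.619 0.384 0.116]
cup [ 0.667  0.25  -0.008] [0.749 0.337 0.096]
votive [ 0.713 -0.016 -0.009] [0.792 0.059 0.047]
bottle [ 0.688 -0.316 -0.008] [ 0.801 -0.196  0.239]
scene table -0.0005809328472852204
```

```bash
cat > a.py <<'E'
from m import *
for c in ('top','scene'):
    f=np.load(c+'0.npz');W=cloud(c,f['d']);im=f['im'].astype(int)
    print(c)
    L=dict(lid=((.40,-.36),(.60,-.1),.007,.022),handle=((.40,-.36),(.60,-.1),.034,.06),stand=((.37,.28),(.65,.42),.032,.048),boxrim=((.48,-.03),(.69,.19),.112,.133))
    for k,a in L.items():
        w=W[near(W,*a)]; print(k,len(w),rect(w) if len(w)>5 else 0, w.mean(0).round(4), np.percentile(w[:,:2],[2,98],axis=0).round(3).tolist())
    m=near(W,(.38,.22),(.65,.40),.09,.125).astype(np.uint8)
    n,l,st,_=cv2.connectedComponentsWithStats(m)
    for i in range(1,n):
        if st[i,4]>4: w=W[l==i];print('sticktop',len(w),w.mean(0).round(4),np.ptp(w,axis=0).round(3),im[l==i].mean(0).round())
E
python3 a.py
```

```text
top
lid 2553 (array([ 500.7, -227.3]), array([240.5, 192.8]), 89.6) [ 0.4947 -0.2284  0.0128] [[0.438, -0.315], [0.553, -0.142]]
handle 179 (array([ 494.8, -228. ]), array([15.8, 78.2]), 1.05) [ 0.4955 -0.2276  0.0424] [[0.488, -0.266], [0.503, -0.19]]
stand 1455 (array([507.2, 359. ]), array([114.2, 210.1]), 86.63) [0.502  0.3319 0.0397] [[0.404, 0.301], [0.607, 0.366]]
boxrim 783 (array([565.1,  71.9]), array([180.1, 155.6]), 86.7) [0.5678 0.0714 0.1233] [[0.487, -0.018], [0.643, 0.162]]
sticktop 61 [0.576  0.3274 0.1076] [0.018 0.019 0.025] [151. 109.  68.]
sticktop 53 [0.5729 0.2507 0.1026] [0.019 0.018 0.018] [162.  36.  29.]
sticktop 62 [0.5286 0.3299 0.1078] [0.02  0.019 0.025] [171. 126.  79.]
sticktop 54 [0.5235 0.2391 0.1047] [0.019 0.019 0.02 ] [164.  37.  30.]
sticktop 59 [0.4812 0.333  0.1079] [0.02  0.019 0.026] [215. 171. 108.]
scene
lid 1902 (array([ 494.8, -229. ]), array([122.3, 184.7]), 1.31) [ 0.489  -0.2213  0.012 ] [[0.437, -0.317], [0.553, -0.143]]
handle 182 (array([ 494.4, -230.7]), array([18.1, 82.4]), 1.09) [ 0.493  -0.2271  0.04  ] [[0.485, -0.268], [0.503, -0.19]]
stand 2068 (array([502.7, 349. ]), array([219.8, 102.1]), 14.38) [0.4859 0.3417 0.0391] [[0.402, 0.306], [0.606, 0.41]]
boxrim 1468 (array([563.7,  70.4]), array([183.9, 166.5]), 85.62) [0.5723 0.0757 0.121 ] [[0.482, -0.019], [0.647, 0.162]]
sticktop 112 [0.571  0.2516 0.0998] [0.021 0.022 0.017] [149.  59.  47.]
sticktop 144 [0.5744 0.3286 0.1033] [0.024 0.019 0.023] [144. 105.  76.]
sticktop 113 [0.522  0.2405 0.0999] [0.021 0.02  0.017] [147.  57.  46.]
sticktop 153 [0.5267 0.3317 0.1032] [0.023 0.02  0.023] [178. 130.  92.]
sticktop 158 [0.4792 0.3349 0.1043] [0.022 0.02  0.023] [195. 146. 103.]
```

```bash
cat >> h.py <<'E'
def tgt(p,yaw_y,pinch=True):
    """print tool-frame shift (mm) and rotvec to put grasp point (or TCP) at world p, tool down, tool y at world angle yaw_y deg (mod 180)"""
    o=r.get_obs();Rt=R.from_quat(o['orientation']);T=np.array(o['tool_pos'])
    best=None
    for k in (-180,0,180):
        a=np.radians(yaw_y+k);y=np.array([np.cos(a),np.sin(a),0]);z=np.array([0,0,-1.]);x=np.cross(y,z)
        Rg=R.from_matrix(np.stack([x,y,z],1));rv=(Rt.inv()*Rg).as_rotvec()
        if best is None or np.linalg.norm(rv)<np.linalg.norm(best[0]): best=(rv,Rg)
    rv,Rg=best;p=np.array(p,float)
    if pinch: p=p-Rg.apply([0,0,r.pinch_z])
    print('shift mm',Rt.inv().apply((p-T)*1000).round(1).tolist(),'rot',rv.round(3).tolist())
def st():
    o=r.get_obs();print('t',round(o['t'],2),'tcp',np.round(o['tool_pos'],4),'yawy',np.degrees(np.arctan2(*R.from_quat(o['orientation']).apply([0,1,0])[[1,0]])).round(2),'F',np.round(o['wrist_force'],1),'gap',round(o['finger_gap'],3),'gf',round(o['gripper_force'],1),'q',np.round(o['qpos'],2))
E
cat > a.py <<'E'
from m import *
from scipy.optimize import least_squares
def frame(P,x0):
    def res(q):
        c,s=np.cos(q[2]),np.sin(q[2]);d=P-q[:2];u=np.abs(c*d[:,0]+s*d[:,1]);v=np.abs(-s*d[:,0]+c*d[:,1])
        du=np.abs(u-.058);dv=np.abs(v-.088)
        e=np.where(v<.088,np.where(u<.058,np.minimum(du,dv),du),np.where(u<.058,dv,np.hypot(du,dv)))
        return np.maximum(e-.002,0)
    return least_squares(res,x0,loss='soft_l1',f_scale=.002).x
A=[]
for c in ('top','scene'):
    f=np.load(c+'0.npz');W=cloud(c,f['d']);im=f['im'].astype(int)
    col=im.max(-1)-im.min(-1)
    m=near(W,(.47,-.04),(.68,.19),.117,.131)&(col<60); P=W[m][:,:2];A.append(P)
    q=frame(P,[.568,.072,-.06]);print(c,len(P),q[:2].round(4),np.degrees(q[2]).round(2))
    m=near(W,(.4,.36),(.7,.5),.05,.13);w=W[m];print('blue',len(w),w.mean(0).round(3) if len(w) else 0)
q=frame(np.vstack(A),[.568,.072,-.06]);print(q[:2].round(4),np.degrees(q[2]).round(2))
tgt([.576,.328,.20],86.6)
E
python3 a.py
```

```text
top 497 [0.5643 0.0719] -3.34
blue 214 [0.553 0.457 0.094]
scene 737 [0.5645 0.0712] -2.84
blue 553 [0.553 0.445 0.086]
[0.5644 0.0714] -3.05
shift mm [-465.9, -203.4, 50.0] rot [-0.0, -0.0, -0.214]
```

>>> play_rows(translation=[[-466,-203,50],[-466,-203,50],[-466,-203,50],[-466,-203,50],[-466,-203,50],[-466,-203,50],[-466,-203,50],[-466,-203,50],[-466,-203,50],[-466,-203,50],[-466,-203,50],[-466,-203,50],[-466,-203,50],[-466,-203,50],[-466,-203,50]], rotation=[[0,0,-0.214],[0,0,-0.214],[0,0,-0.214],[0,0,-0.214],[0,0,-0.214],[0,0,-0.214],[0,0,-0.214],[0,0,-0.214],[0,0,-0.214],[0,0,-0.214],[0,0,-0.214],[0,0,-0.214],[0,0,-0.214],[0,0,-0.214],[0,0,-0.214]], fingers=[100,100,100,100,100,100,100,100,100,100,100,100,100,100,100])

```text
t: 2.78
tool_pos: [0.5762, 0.3285, 0.1813]
orientation: [0.03, 1.0, -0.0, 0.0]
wrist_force: [0.2, 0.0, 0.3]
finger_gap: 0.61
gripper_force: 0.0
```

```bash
cat >> h.py <<'E'
def wcloud():
    """wrist picture, world cloud (fisheye, depth along optical axis)"""
    o=r.get_obs();im,d=capture('wrist');p=camera_params('wrist');K=np.array(p['mtx']);H=np.array(p['hand_eye'])
    v,u=np.mgrid[:480,:640];a=(u-K[0,2])/K[0,0];b=(v-K[1,2])/K[1,1];th=np.hypot(a,b)+1e-9
    k=np.tan(np.minimum(th,1.5))/th
    P=np.stack([a*k*d,b*k*d,d],-1)@H[:3,:3].T+H[:3,3]
    W=P@R.from_quat(o['orientation']).as_matrix().T+np.array(o['tool_pos']);W[d==0]=np.nan
    return im,d,W
E
python3 - <<'E'
from m import *
st()
im,d,W=wcloud();save('w1',im);im=im.astype(int)
print(np.nanmin(W.reshape(-1,3),0),np.nanmax(W.reshape(-1,3),0))
for zl,zh in ((.09,.125),):
    m=near(W,(.40,.22),(.65,.48),zl,zh).astype(np.uint8)
    n,l,s,_=cv2.connectedComponentsWithStats(m)
    for i in range(1,n):
        if s[i,4]>30: w=W[l==i];print('top',len(w),w.mean(0).round(4),((w.max(0)+w.min(0))/2).round(4),np.ptp(w,axis=0).round(3),im[l==i].mean(0).round())
tgt([.5755,.328,.096],86.6)
E
```

```text
t 2.77 tcp [0.5762 0.3285 0.1813] yawy 86.58 F [0.2 0.  0.3] gap 0.61 gf 0.0 q [-0.75  0.46  0.18  1.69 -0.09  1.01  0.97]
[-0.06216318 -0.60423244 -0.74380035] [1.75521752 1.79210516 0.28892544]
top 976 [0.4833 0.3335 0.1099] [0.4826 0.3336 0.1039] [0.02  0.019 0.018] [213. 173. 118.]
top 938 [0.5297 0.3305 0.1097] [0.53   0.3306 0.104 ] [0.019 0.02  0.017] [218. 177. 121.]
top 914 [0.5249 0.2413 0.1022] [0.5254 0.2394 0.0984] [0.02  0.02  0.017] [196.  56.  41.]
top 891 [0.5693 0.4067 0.1024] [0.5706 0.408  0.0982] [0.02  0.02  0.016] [102. 109. 173.]
top 1010 [0.5761 0.3276 0.1079] [0.5779 0.3276 0.1012] [0.02  0.02  0.022] [207. 165. 112.]
top 874 [0.5731 0.2523 0.1021] [0.5744 0.2505 0.0981] [0.02  0.02  0.016] [194.  57.  43.]
shift mm [0.7, -0.4, 104.0] rot [-0.0, -0.0, -0.0]
```

View pics/w1.png

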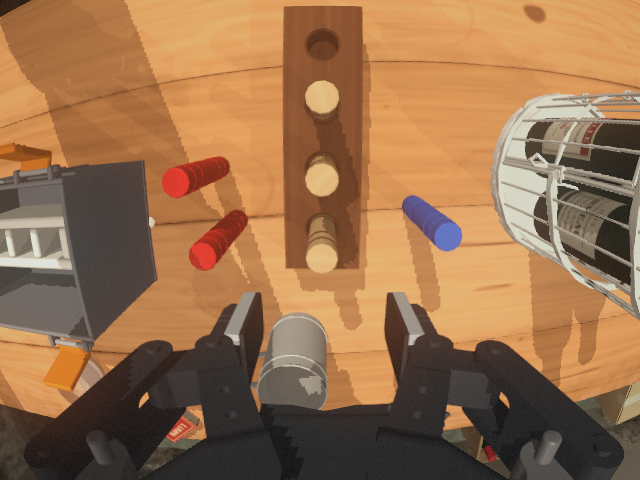

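Confirmed: the oak sticks are at px (321,98), (321,175) and (321,255). The reds at (196,177) and (218,240) and the blue at (432,222) stand outside the stand. I'll take the far stick first.

>>> play_rows(translation=[[0,-1,50],[0,-1,90],[0,-1,104],[0,-1,104],[0,-1,104],[0,-1,104],[0,-1,104],[0,-1,104],[0,-1,104],[0,-1,104]], rotation=[[0,0,0],[0,0,0],[0,0,0],[0,0,0],[0,0,0],[0,0,0],[0,0,0],[0,0,0],[0,0,0],[0,0,0]], fingers=[100,100,100,100,255,255,255,255,255,255])

```text
t: 4.08
tool_pos: [0.5771, 0.3278, 0.079]
orientation: [0.03, 1.0, 0.001, 0.001]
wrist_force: [-0.1, -0.6, 6.5]
finger_gap: 0.216
gripper_force: 58.3
```

>>> play_rows(translation=[[0,0,-40],[0,0,-100],[0,0,-150],[0,0,-165],[0,0,-165]], rotation=[[0,0,0],[0,0,0],[0,0,0],[0,0,0],[0,0,0]], fingers=[255,255,255,255,255])

```text
t: 4.7
tool_pos: [0.5765, 0.3276, 0.2435]
orientation: [0.03, 1.0, 0.001, 0.001]
wrist_force: [-0.5, 0.5, -1.3]
finger_gap: 0.214
gripper_force: 58.9
```

```bash
cat >> h.py <<'E'
B=np.array([.5643,.0717]);BY=-3.2
def bw(x,y,z):
    "box mm -> world m"
    a=np.radians(BY);c,s=np.cos(a),np.sin(a)
    return np.array([B[0]+(c*x-s*y)/1000,B[1]+(s*x+c*y)/1000,z/1000])
E
python3 - <<'E'
from m import *
st()
for y in (57,19,-19,-57): tgt(bw(0,y,260),BY)
E
```

```text
t 4.7 tcp [0.5765 0.3276 0.2435] yawy 86.57 F [-0.5  0.5 -1.3] gap 0.214 gf 58.9 q [-0.75  0.4   0.19  1.63 -0.08  1.12  0.97]
shift mm [-2.9, -199.1, 1.9] rot [0.002, 0.0, 1.567]
shift mm [-3.0, -237.1, 1.9] rot [0.002, 0.0, 1.567]
shift mm [-3.2, -275.1, 1.8] rot [0.002, 0.0, 1.567]
shift mm [-3.4, -313.1, 1.8] rot [0.002, 0.0, 1.567]
```

>>> play_rows(translation=[[-3,-199,0],[-3,-199,0],[-3,-199,0],[-3,-199,0],[-3,-199,0],[-3,-199,0],[-3,-199,0],[-3,-199,0],[-3,-199,0],[-3,-199,0],[-3,-199,0],[-3,-199,0]], rotation=[[0,0,1.567],[0,0,1.567],[0,0,1.567],[0,0,1.567],[0,0,1.567],[0,0,1.567],[0,0,1.567],[0,0,1.567],[0,0,1.567],[0,0,1.567],[0,0,1.567],[0,0,1.567]], fingers=[255,255,255,255,255,255,255,255,255,255,255,255])

```text
t: 6.2
tool_pos: [0.5671, 0.1284, 0.242]
orientation: [0.726, 0.687, -0.0, -0.0]
wrist_force: [-0.0, -0.2, 0.4]
finger_gap: 0.215
gripper_force: 58.9
```

```bash
python3 - <<'E'
from m import *
st()
im,d,W=wcloud();save('w2',im);np.savez('w2.npz',im=im,d=d,W=W)
m=near(W,(.47,-.05),(.66,.2),.117,.131);print(m.sum(),np.percentile(W[m],[1,99],axis=0).round(3).tolist())
m=near(W,(.52,-.02),(.61,.16),.068,.08);w=W[m];print(m.sum(),rect(w),w.mean(0).round(4))
tgt(bw(0,57,130),BY)
E
```

```text
t 6.2 tcp [0.5671 0.1284 0.242 ] yawy -3.16 F [-0.  -0.2  0.4] gap 0.215 gf 58.9 q [-0.77  0.29  0.54  1.83 -0.17  1.07 -0.23]
5428 [[0.493, -0.018, 0.117], [0.645, 0.163, 0.13]]
2422 (array([566.2,  73.5]), array([181.5,  60.9]), 81.54) [0.5693 0.1148 0.073 ]
shift mm [0.2, 0.3, 130.8] rot [-0.0, 0.0, 0.0]
```

View pics/w2.png

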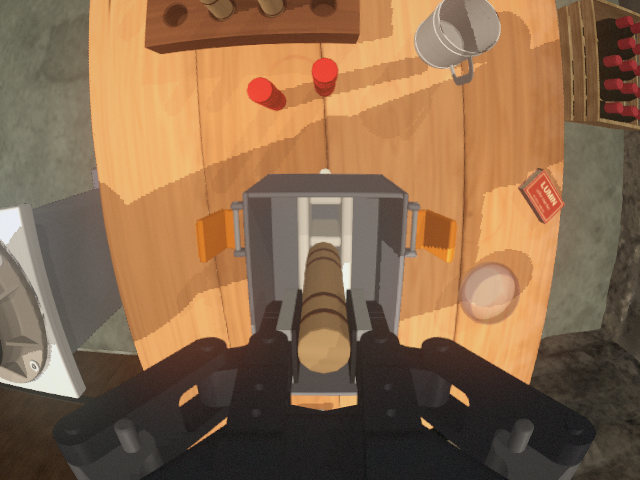

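The picture shows the stick held at (322,300) over the box's left end, lined up in x with the cell at (325,215). I'll check the box frame fit quickly.

```bash
sed -n '1,/^A=/p' a.py | grep -v '^A=' > fr.py; python3 - <<'E'
from fr import *
f=np.load('w2.npz');W=f['W'];im=f['im'].astype(int);col=im.max(-1)-im.min(-1)
m=near(W,(.47,-.05),(.66,.2),.121,.130)&(col<60)
q=frame(W[m][:,:2],[.565,.072,-.055]);print(m.sum(),q[:2].round(4),np.degrees(q[2]).round(2))
# holder far from gripper: bright pixels z~.074
m=near(W,(.52,.12),(.62,.16),.066,.082)&(im.min(-1)>110);w=W[m];print(len(w),np.percentile(w,[2,50,98],axis=0).round(4).tolist())
# stick axis
m=near(W,(.54,.10),(.60,.15),.15,.29)&(col>25);w=W[m]
for a in (.17,.19,.21,.23): 
    k=w[abs(w[:,2]-a)<.008];print(a,len(k),k.mean(0).round(4) if len(k) else 0)
E
```

```text
3511 [0.5652 0.0712] -3.29
952 [[0.5449, 0.1205, 0.0698], [0.5653, 0.1373, 0.0731], [0.5921, 0.148, 0.0748]]
0.17 123 [0.5673 0.1356 0.174 ]
0.19 288 [0.5674 0.1357 0.1899]
0.21 410 [0.5676 0.1356 0.2101]
0.23 553 [0.5677 0.1356 0.2301]
```

>>> play_rows(translation=[[0,1,40],[0,1,80],[0,1,105],[0,1,130],[0,1,153],[0,1,153],[0,1,153]], rotation=[[0,0,0],[0,0,0],[0,0,0],[0,0,0],[0,0,0],[0,0,0],[0,0,0]], fingers=[255,255,255,255,255,255,255])

```text
t: 7.12
tool_pos: [0.5688, 0.1284, 0.0901]
orientation: [0.727, 0.687, 0.0, 0.0]
wrist_force: [0.4, 0.5, -0.2]
finger_gap: 0.213
gripper_force: 58.9
```

>>> play_rows(translation=[[0,0,0],[0,0,0],[0,0,0],[0,0,0],[0,0,-50],[0,0,-110],[0,0,-150],[0,0,-150]], rotation=[[0,0,0],[0,0,0],[0,0,0],[0,0,0],[0,0,0],[0,0,0],[0,0,0],[0,0,0]], fingers=[140,140,140,140,140,140,130,100])

```text
t: 8.12
tool_pos: [0.5697, 0.1288, 0.2424]
orientation: [0.727, 0.687, 0.002, 0.001]
wrist_force: [-0.2, 0.3, -0.8]
finger_gap: 0.609
gripper_force: 0.0
```

```bash
sed -i 's/^B=np.array.*BY/B=np.array([.5648,.0715]);BY/' h.py; python3 - <<'E'
from m import *
st()
im,d,W=wcloud();save('w3',im);np.savez('w3.npz',im=im,d=d,W=W)
c=bw(0,57,0);m=near(W,c[:2]-.02,c[:2]+.02,.085,.2);w=W[m];print(len(w),w.mean(0) if len(w) else 0, w[:,2].max() if len(w) else 0)
tgt([.5297,.3305,.20],86.6)
E
```

```text
t 8.12 tcp [0.5697 0.1288 0.2424] yawy -3.21 F [-0.2  0.3 -0.8] gap 0.609 gf 0.0 q [-0.78  0.29  0.55  1.83 -0.17  1.06 -0.22]
627 [0.56835637 0.13024999 0.10580007] 0.11037527216234369
shift mm [199.2, -50.4, 59.3] rot [0.003, 0.0, -1.567]
```

>>> play_rows(translation=[[199,-50,59],[199,-50,59],[199,-50,59],[199,-50,59],[199,-50,59],[199,-50,59],[199,-50,59],[199,-50,59],[199,-50,59],[199,-50,59],[199,-50,59],[199,-50,110],[199,-50,150],[199,-50,162],[199,-50,162],[199,-50,162],[199,-50,162],[199,-50,162],[199,-50,162],[199,-50,162]], rotation=[[0,0,-1.567],[0,0,-1.567],[0,0,-1.567],[0,0,-1.567],[0,0,-1.567],[0,0,-1.567],[0,0,-1.567],[0,0,-1.567],[0,0,-1.567],[0,0,-1.567],[0,0,-1.567],[0,0,-1.567],[0,0,-1.567],[0,0,-1.567],[0,0,-1.567],[0,0,-1.567],[0,0,-1.567],[0,0,-1.567],[0,0,-1.567],[0,0,-1.567]], fingers=[100,100,100,100,100,100,100,100,100,100,100,100,100,100,100,255,255,255,255,255])

```text
t: 10.68
tool_pos: [0.5303, 0.3305, 0.0789]
orientation: [0.03, 1.0, 0.001, 0.001]
wrist_force: [-0.7, -1.3, 7.0]
finger_gap: 0.218
gripper_force: 58.3
```

```bash
python3 - <<'E'
from m import *
st(); tgt(bw(0,19,260),BY)
E
```

```text
t 10.68 tcp [0.5303 0.3305 0.0789] yawy 86.56 F [-0.7 -1.3  7. ] gap 0.218 gf 58.3 q [-0.75  0.51  0.11  1.85 -0.08  0.78  0.92]
shift mm [-50.2, -237.2, -162.6] rot [0.003, 0.0, 1.567]
```

>>> play_rows(translation=[[0,0,-40],[0,0,-100],[0,0,-150],[0,0,-165],[-50,-237,-164],[-50,-237,-164],[-50,-237,-164],[-50,-237,-164],[-50,-237,-164],[-50,-237,-164],[-50,-237,-164],[-50,-237,-164],[-50,-237,-164],[-50,-237,-164],[-50,-237,-164],[-50,-237,-164]], rotation=[[0,0,0],[0,0,0],[0,0,0],[0,0,0],[0,0,1.567],[0,0,1.567],[0,0,1.567],[0,0,1.567],[0,0,1.567],[0,0,1.567],[0,0,1.567],[0,0,1.567],[0,0,1.567],[0,0,1.567],[0,0,1.567],[0,0,1.567]], fingers=[255,255,255,255,255,255,255,255,255,255,255,255,255,255,255,255])

```text
t: 12.68
tool_pos: [0.5652, 0.0904, 0.2413]
orientation: [0.726, 0.687, -0.0, -0.0]
wrist_force: [0.1, 0.2, 0.7]
finger_gap: 0.215
gripper_force: 58.9
```

```bash
python3 - <<'E'
from m import *
st(); tgt(bw(0,19,108),BY)
E
```

```text
t 12.68 tcp [0.5652 0.0904 0.2413] yawy -3.16 F [0.1 0.2 0.7] gap 0.215 gf 58.9 q [-0.69  0.27  0.51  1.85 -0.15  1.06 -0.18]
shift mm [0.1, 0.7, 152.0] rot [-0.0, -0.0, 0.001]
```

>>> play_rows(translation=[[0,1,40],[0,1,80],[0,1,105],[0,1,130],[0,1,152],[0,1,152],[0,1,152],[0,1,152],[0,1,152],[0,1,152],[0,1,100],[0,1,40],[0,1,0],[0,1,0]], rotation=[[0,0,0],[0,0,0],[0,0,0],[0,0,0],[0,0,0],[0,0,0],[0,0,0],[0,0,0],[0,0,0],[0,0,0],[0,0,0],[0,0,0],[0,0,0],[0,0,0]], fingers=[255,255,255,255,255,255,140,140,140,140,140,140,130,100])

```text
t: 14.42
tool_pos: [0.5677, 0.0906, 0.2445]
orientation: [0.727, 0.687, 0.003, 0.001]
wrist_force: [0.1, -0.8, -0.6]
finger_gap: 0.614
gripper_force: 0.0
```

```bash
python3 - <<'E'
from m import *
st()
im,d,W=wcloud();save('w4',im)
for y in (57,19):
    c=bw(0,y,0);m=near(W,c[:2]-.02,c[:2]+.02,.085,.2);w=W[m];print(len(w),w.mean(0) if len(w) else 0, w[:,2].max() if len(w) else 0)
tgt([.4825,.3336,.20],86.6)
E
```

```text
t 14.43 tcp [0.5677 0.0906 0.2445] yawy -3.21 F [ 0.1 -0.8 -0.6] gap 0.614 gf 0.0 q [-0.7   0.27  0.52  1.85 -0.15  1.06 -0.18]
577 [0.56840061 0.12934335 0.10725737] 0.11040655088080212
631 [0.56515894 0.09250376 0.10584307] 0.1106184075458381
shift mm [237.8, -97.8, 61.4] rot [0.003, 0.001, -1.567]
```

>>> play_rows(translation=[[238,-98,61],[238,-98,61],[238,-98,61],[238,-98,61],[238,-98,61],[238,-98,61],[238,-98,61],[238,-98,61],[238,-98,61],[238,-98,61],[238,-98,61],[238,-98,110],[238,-98,150],[238,-98,164],[238,-98,164],[238,-98,164],[238,-98,164],[238,-98,164],[238,-98,164],[238,-98,164]], rotation=[[0,0,-1.567],[0,0,-1.567],[0,0,-1.567],[0,0,-1.567],[0,0,-1.567],[0,0,-1.567],[0,0,-1.567],[0,0,-1.567],[0,0,-1.567],[0,0,-1.567],[0,0,-1.567],[0,0,-1.567],[0,0,-1.567],[0,0,-1.567],[0,0,-1.567],[0,0,-1.567],[0,0,-1.567],[0,0,-1.567],[0,0,-1.567],[0,0,-1.567]], fingers=[100,100,100,100,100,100,100,100,100,100,100,100,100,100,100,255,255,255,255,255])

```text
t: 16.98
tool_pos: [0.4825, 0.334, 0.0788]
orientation: [0.03, 1.0, 0.001, 0.001]
wrist_force: [-0.1, -1.1, 7.4]
finger_gap: 0.216
gripper_force: 58.3
```

```bash
python3 - <<'E'
from m import *
st(); tgt(bw(0,-19,260),BY)
E
```

```text
t 16.98 tcp [0.4825 0.334  0.0788] yawy 86.56 F [-0.1 -1.1  7.4] gap 0.216 gf 58.3 q [-0.78  0.46  0.09  1.94 -0.06  0.74  0.85]
shift mm [-98.3, -275.8, -162.8] rot [0.003, 0.0, 1.567]
```

>>> play_rows(translation=[[0,0,-40],[0,0,-100],[0,0,-150],[0,0,-165],[-98,-276,-164],[-98,-276,-164],[-98,-276,-164],[-98,-276,-164],[-98,-276,-164],[-98,-276,-164],[-98,-276,-164],[-98,-276,-164],[-98,-276,-164],[-98,-276,-164],[-98,-276,-164],[-98,-276,-164],[-98,-276,-164]], rotation=[[0,0,0],[0,0,0],[0,0,0],[0,0,0],[0,0,1.567],[0,0,1.567],[0,0,1.567],[0,0,1.567],[0,0,1.567],[0,0,1.567],[0,0,1.567],[0,0,1.567],[0,0,1.567],[0,0,1.567],[0,0,1.567],[0,0,1.567],[0,0,1.567]], fingers=[255,255,255,255,255,255,255,255,255,255,255,255,255,255,255,255,255])

```text
t: 19.1
tool_pos: [0.563, 0.052, 0.2413]
orientation: [0.727, 0.687, -0.0, -0.0]
wrist_force: [-0.5, -0.3, 0.3]
finger_gap: 0.215
gripper_force: 58.8
```

```bash
python3 - <<'E'
from m import *
st(); tgt(bw(0,-19,108),BY)
E
```

```text
t 19.1 tcp [0.563  0.052  0.2413] yawy -3.19 F [-0.5 -0.3  0.3] gap 0.215 gf 58.8 q [-0.63  0.26  0.5   1.87 -0.14  1.05 -0.12]
shift mm [0.5, 0.7, 152.0] rot [-0.0, 0.0, 0.0]
```

>>> play_rows(translation=[[0,1,40],[0,1,80],[0,1,105],[0,1,130],[0,1,152],[0,1,152],[0,1,152],[0,1,152],[0,1,152],[0,1,152],[0,1,100],[0,1,40],[0,1,0],[0,1,-40],[0,1,-40]], rotation=[[0,0,0],[0,0,0],[0,0,0],[0,0,0],[0,0,0],[0,0,0],[0,0,0],[0,0,0],[0,0,0],[0,0,0],[0,0,0],[0,0,0],[0,0,0],[0,0,0],[0,0,0]], fingers=[255,255,255,255,255,255,140,140,140,140,140,140,130,100,100])

```text
t: 20.98
tool_pos: [0.5653, 0.0521, 0.2844]
orientation: [0.727, 0.687, 0.002, 0.001]
wrist_force: [0.3, -0.4, -0.7]
finger_gap: 0.61
gripper_force: 0.0
```

```bash
cat > lid.py <<'E'
from m import *
def lid():
    im,d=capture('top');W=cloud('top',d)
    m=near(W,(.36,-.42),(.66,-.06),.034,.06);w=W[m];print('handle',len(w),rect(w),w.mean(0).round(4))
    m=near(W,(.36,-.42),(.66,-.06),.007,.02);w=W[m];print('flange',len(w),np.percentile(w[:,:2],[1,99],axis=0).round(3).tolist())
    return im,W
E
python3 - <<'E'
from lid import *
st()
im,d,W=wcloud();save('w5',im)
for y in (57,19,-19):
    c=bw(0,y,0);m=near(W,c[:2]-.02,c[:2]+.02,.085,.2);w=W[m];print(len(w),w.mean(0) if len(w) else 0, w[:,2].max() if len(w) else 0)
im,W=lid();save('t2',im)
tgt([.495,-.228,.24],2.0); tgt([.495,-.228,.24],-178.0)
E
```

```text
t 20.98 tcp [0.5653 0.0521 0.2844] yawy -3.21 F [ 0.3 -0.4 -0.7] gap 0.61 gf 0.0 q [-0.65  0.22  0.53  1.81 -0.12  1.14 -0.14]
438 [0.56834681 0.12824234 0.10824336] 0.11030405324920747
437 [0.56572079 0.09178663 0.10744867] 0.11040590909974304
465 [0.56375859 0.05458505 0.1060286 ] 0.1103585809779151
handle 395 (array([ 526.9, -333.9]), array([129.5, 276.1]), 36.43) [ 0.5415 -0.3266  0.0447]
flange 2659 [[0.436, -0.41], [0.626, -0.141]]
shift mm [-283.6, -53.2, 59.9] rot [0.0, -0.0, -0.091]
shift mm [-283.6, -53.2, 59.9] rot [0.0, -0.0, -0.091]
```

>>> play_rows(translation=[[-284,-53,80],[-284,-53,80],[-284,-53,80],[-284,-53,80],[-284,-53,80],[-284,-53,80],[-284,-53,80],[-284,-53,80],[-284,-53,80],[-284,-53,80]], rotation=[[0,0,-0.075],[0,0,-0.075],[0,0,-0.075],[0,0,-0.075],[0,0,-0.075],[0,0,-0.075],[0,0,-0.075],[0,0,-0.075],[0,0,-0.075],[0,0,-0.075]], fingers=[100,100,100,100,100,100,100,100,100,100])

```text
t: 22.32
tool_pos: [0.4955, -0.228, 0.2014]
orientation: [0.7, 0.714, 0.0, 0.0]
wrist_force: [-0.1, -0.5, 0.2]
finger_gap: 0.61
gripper_force: 0.0
```

```bash
python3 - <<'E'
from lid import *
st()
im,d,W=wcloud();save('w6',im);np.savez('w6.npz',im=im,d=d,W=W)
m=near(W,(.40,-.33),(.60,-.13),.034,.055);w=W[m];print('handle',len(w),rect(w),w.mean(0).round(4))
m=near(W,(.40,-.34),(.60,-.10),.008,.02)&(im.min(-1)>120);w=W[m];print('flange',len(w),rect(w),np.percentile(w,[1,99],axis=0).round(3).tolist())
E
```

```text
t 22.32 tcp [ 0.4955 -0.228   0.2014] yawy 1.14 F [-0.1 -0.5  0.2] gap 0.61 gf 0.0 q [-0.22  0.28  0.64  1.96 -0.21  0.96  0.54]
handle 1738 (array([ 495.8, -230.4]), array([16. , 79.7]), 2.3) [ 0.4958 -0.2288  0.0421]
flange 21938 (array([ 495.9, -230.7]), array([119.3, 179.5]), 1.68) [[0.437, -0.317, 0.011], [0.554, -0.143, 0.014]]
```

View pics/w6.png

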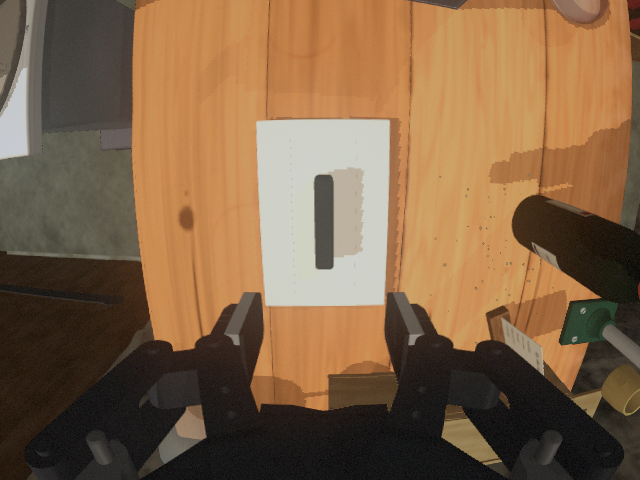

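The lid lies clear at (323,212) with its handle at (324,222), and it hasn't been disturbed. I'll go down and grip it.

>>> play_rows(translation=[[-2.5,0,60],[-2.5,0,120],[-2.5,0,165],[-2.5,0,183],[-2.5,0,183],[-2.5,0,183],[-2.5,0,183],[-2.5,0,183],[-2.5,0,183],[-2.5,0,183],[-2.5,0,183]], rotation=[[0,0,-0.01],[0,0,-0.01],[0,0,-0.01],[0,0,-0.01],[0,0,-0.01],[0,0,-0.01],[0,0,-0.01],[0,0,-0.01],[0,0,-0.01],[0,0,-0.01],[0,0,-0.01]], fingers=[100,100,100,100,100,255,255,255,255,255,255])

```text
t: 23.75
tool_pos: [0.4963, -0.2312, 0.02]
orientation: [0.697, 0.717, 0.001, 0.001]
wrist_force: [-2.0, 1.0, 13.1]
finger_gap: 0.175
gripper_force: 59.1
```

```bash
python3 - <<'E'
from lid import *
st()
E
```

```text
t 23.75 tcp [ 0.4963 -0.2312  0.02  ] yawy 1.67 F [-2.   1.  13.1] gap 0.175 gf 59.1 q [-0.06  0.56  0.48  2.07 -0.44  0.61  0.75]
```

>>> play_rows(translation=[[0,0,-30],[0,0,-80],[0,0,-140],[0,0,-190],[0,0,-200],[0,0,-200]], rotation=[[0,0,0],[0,0,0],[0,0,0],[0,0,0],[0,0,0],[0,0,0]], fingers=[255,255,255,255,255,255])

```text
t: 24.5
tool_pos: [0.4954, -0.2307, 0.2187]
orientation: [0.697, 0.717, 0.001, 0.0]
wrist_force: [0.8, -0.2, -3.2]
finger_gap: 0.176
gripper_force: 59.7
```

```bash
cat > inhand.py <<'E'
from m import *
def inhand():
    """lid flange in the tool frame from the wrist picture"""
    o=r.get_obs();im,d,W=wcloud();T=np.array(o['tool_pos']);Rt=R.from_quat(o['orientation'])
    L=Rt.inv().apply((W-T).reshape(-1,3)).reshape(480,640,3)
    m=(abs(L[...,0])<.12)&(abs(L[...,1])<.09)&(L[...,2]>-.01)&(L[...,2]<.03)&(im.min(-1)>110)&(im.max(-1).astype(int)-im.min(-1)<40)
    w=L[m];print('lid in tool',len(w),rect(w),np.percentile(w*1000,[1,50,99],axis=0).round(1).tolist())
    A=np.c_[w[:,:2],np.ones(len(w))];print('plane slope',np.linalg.lstsq(A,w[:,2],rcond=None)[0].round(4))
    w=W[m];print('world',rect(w),np.median(w[:,2]).round(4))
    return im,m,W
E
python3 - <<'E'
from inhand import *
st(); im,m,W=inhand();save('w7',im)
tgt([*bw(0,0,0)[:2],.225],BY,False)
E
```

```text
t 24.5 tcp [ 0.4954 -0.2307  0.2187] yawy 1.7 F [ 0.8 -0.2 -3.2] gap 0.176 gf 59.7 q [-0.24  0.27  0.67  1.94 -0.2   1.    0.55]
lid in tool 57705 (array([4.7, 0.1]), array([170.7, 118.8]), 0.13) [[-22.0, -57.4, 5.9], [47.3, 0.1, 7.5], [89.0, 57.8, 9.0]]
plane slope [-0.0008  0.0015  0.0075]
world (array([ 495.3, -225.9]), array([118.8, 170.7]), 1.57) 0.2112
shift mm [299.9, 78.7, -7.2] rot [-0.0, -0.001, 0.085]
```

>>> play_rows(translation=[[100,26,0],[160,42,0],[220,58,0],[260,68,0],[300,79,0],[300,79,0],[300,79,0],[300,79,0],[300,79,0]], rotation=[[0,0,0.03],[0,0,0.06],[0,0,0.085],[0,0,0.085],[0,0,0.085],[0,0,0.085],[0,0,0.085],[0,0,0.085],[0,0,0.085]], fingers=[255,255,255,255,255,255,255,255,255])

```text
t: 25.68
tool_pos: [0.5654, 0.0701, 0.2181]
orientation: [0.727, 0.686, -0.0, -0.0]
wrist_force: [0.4, 1.0, -2.0]
finger_gap: 0.173
gripper_force: 59.6
```

```bash
python3 - <<'E'
from inhand import *
st(); im,m,W=inhand();save('w8',im)
tgt([*bw(0,0,0)[:2],.137],BY,False)
E
```

```text
t 25.68 tcp [0.5654 0.0701 0.2181] yawy -3.31 F [ 0.4  1.  -2. ] gap 0.173 gf 59.6 q [-0.69  0.3   0.56  1.88 -0.18  1.01 -0.11]
lid in tool 57491 (array([4.7, 0. ]), array([170.5, 118.8]), 0.14) [[-22.0, -57.3, 5.9], [47.2, 0.1, 7.5], [88.8, 57.8, 9.0]]
plane slope [-0.0008  0.0014  0.0075]
world (array([565.7,  74.8]), array([170.5, 118.8]), 86.56) 0.2106
shift mm [1.2, -0.7, 81.2] rot [-0.0, 0.0, -0.002]
```

View pics/w8.png

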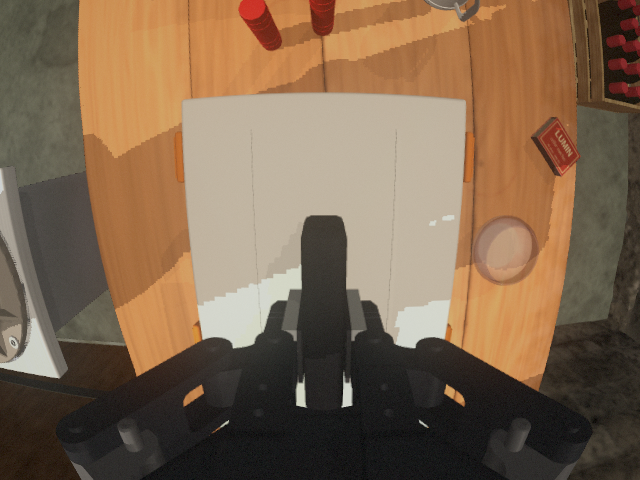

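>>> play_rows(translation=[[1,-0.7,30],[1,-0.7,55],[1,-0.7,66],[1,-0.7,70],[1,-0.7,74],[1,-0.7,77],[1,-0.7,80],[1,-0.7,82],[1,-0.7,82]], rotation=[[0,0,0],[0,0,0],[0,0,0],[0,0,0],[0,0,0],[0,0,0],[0,0,0],[0,0,0],[0,0,0]], fingers=[255,255,255,255,255,255,255,255,255])

```text
t: 26.85
tool_pos: [0.5649, 0.0722, 0.1363]
orientation: [0.727, 0.687, -0.0, 0.0]
wrist_force: [-0.0, -0.3, -2.5]
finger_gap: 0.172
gripper_force: 59.6
```

```bash
python3 - <<'E'
from inhand import *
st(); im,m,W=inhand();save('w9',im)
E
```

```text
t 26.85 tcp [0.5649 0.0722 0.1363] yawy -3.21 F [-0.  -0.3 -2.5] gap 0.172 gf 59.6 q [-0.65  0.4   0.52  1.96 -0.26  0.85 -0.05]
lid in tool 58219 (array([4. , 0.8]), array([134.8, 171.9]), 89.69) [[-22.0, -58.1, 6.0], [47.6, 0.1, 7.5], [88.8, 58.5, 11.8]]
plane slope [0.0003 0.0006 0.0075]
world (array([565.9,  76.2]), array([171.9, 134.8]), 87.1) 0.1288
```

>>> play_rows(translation=[[0,0,1],[0,0,1],[0,0,1],[0,0,1],[0,0,1],[0,0,-30],[0,0,-80],[0,0,-120],[0,0,-120]], rotation=[[0,0,0],[0,0,0],[0,0,0],[0,0,0],[0,0,0],[0,0,0],[0,0,0],[0,0,0],[0,0,0]], fingers=[255,140,140,140,140,140,140,140,140])

```text
t: 28.02
tool_pos: [0.5663, 0.0722, 0.2592]
orientation: [0.727, 0.687, 0.002, 0.001]
wrist_force: [-0.4, 0.3, -2.0]
finger_gap: 0.447
gripper_force: 0.0
```

```bash
python3 - <<'E'
from m import *
st()
def look(W,im,n):
    g=(im.min(-1)>110)&(im.max(-1).astype(int)-im.min(-1)<45)
    m=near(W,(.47,-.06),(.66,.2),.115,.145)&g;w=W[m];A=np.c_[w[:,:2]-B,np.ones(len(w))]
    print(n,len(w),rect(w),np.percentile(w,[1,50,99],axis=0).round(4).tolist(),np.linalg.lstsq(A,w[:,2],rcond=None)[0].round(4))
    o=(im[...,0]>150)&(im[...,2]<80)&(im[...,0].astype(int)-im[...,2]>110)
    m=near(W,(.44,-.06),(.69,.2),.128,.18)&o;a=np.radians(BY)
    l=(W-[*B,0])@np.array([[np.cos(a),-np.sin(a),0],[np.sin(a),np.cos(a),0],[0,0,1]])*1000
    for sx in (-1,1):
        for sy in (1,-1):
            k=m&(l[...,0]*sx>40)&(l[...,1]*sy>30)
            if k.sum()>3: print('clip',sx,sy,k.sum(),np.percentile(l[k],[3,50,97],axis=0).round(0).tolist())
im,d,W=wcloud();save('w10',im);look(W,im,'wrist')
im,d=capture('top');save('t3',im);look(cloud('top',d),im,'top')
im,d=capture('scene');save('s3',im);look(cloud('scene',d),im,'scene')
E
```

```text
t 28.02 tcp [0.5663 0.0722 0.2592] yawy -3.22 F [-0.4  0.3 -2. ] gap 0.447 gf 0.0 q [-0.72  0.25  0.58  1.84 -0.16  1.09 -0.14]
wrist 29101 (array([565.3,  72.7]), array([178.5, 134.3]), 86.64) [[0.5063, -0.0128, 0.1247], [0.567, 0.091, 0.1285], [0.6261, 0.1606, 0.1301]] [0.0005 0.0009 0.1284]
clip -1 1 930 [[-86.0, 49.0, 130.0], [-79.0, 63.0, 148.0], [-75.0, 75.0, 155.0]]
clip -1 -1 725 [[-87.0, -75.0, 130.0], [-80.0, -62.0, 147.0], [-76.0, -48.0, 155.0]]
clip 1 1 273 [[84.0, 48.0, 151.0], [86.0, 61.0, 153.0], [89.0, 75.0, 155.0]]
clip 1 -1 678 [[76.0, -75.0, 129.0], [79.0, -61.0, 148.0], [86.0, -48.0, 156.0]]
top 147 (array([556.3, 156.1]), array([94.3, 15. ]), 1.0) [[0.5113, 0.148, 0.1232], [0.5395, 0.156, 0.129], [0.5992, 0.1628, 0.1328]] [0.003  0.041  0.1253]
clip -1 1 16 [[-86.0, 67.0, 139.0], [-83.0, 72.0, 153.0], [-78.0, 77.0, 158.0]]
scene 2081 (array([569.1,  72.8]), array([179.8, 133.4]), 86.68) [[0.5041, -0.0146, 0.123], [0.552, 0.0886, 0.128], [0.6251, 0.1624, 0.1316]] [0.0014 0.001  0.128 ]
clip -1 1 21 [[-87.0, 52.0, 150.0], [-84.0, 63.0, 153.0], [-81.0, 73.0, 156.0]]
clip -1 -1 83 [[-87.0, -72.0, 129.0], [-83.0, -60.0, 140.0], [-79.0, -48.0, 151.0]]
clip 1 1 102 [[76.0, 51.0, 129.0], [81.0, 63.0, 139.0], [84.0, 74.0, 152.0]]
clip 1 -1 128 [[74.0, -77.0, 129.0], [80.0, -60.0, 144.0], [85.0, -48.0, 155.0]]
```

The lid is seated flat: flange top 128.4 mm, level, square with the box. Next are the clips, near-left first.

```bash
python3 - <<'E'
from m import *
tgt(bw(-118,62,200),BY,False);tgt(bw(-118,62,140),BY,False)
E
```

```text
shift mm [61.3, -117.6, 55.7] rot [-0.001, 0.0, 0.0]
shift mm [61.3, -117.5, 115.7] rot [-0.001, 0.0, 0.0]
```

>>> play_rows(translation=[[61,-118,30],[61,-118,59],[61,-118,59],[61,-118,59],[61,-118,90],[61,-118,119],[61,-118,119],[61,-118,119]], rotation=[[0,0,0],[0,0,0],[0,0,0],[0,0,0],[0,0,0],[0,0,0],[0,0,0],[0,0,0]], fingers=[255,255,255,255,255,255,255,255])

```text
t: 29.18
tool_pos: [0.4514, 0.1393, 0.1381]
orientation: [0.727, 0.687, 0.0, 0.0]
wrist_force: [0.1, -0.1, 0.1]
finger_gap: 0.0
gripper_force: 0.0
```

```bash
python3 - <<'E'
from m import *
st();tgt(bw(-118,62,140),BY,False);tgt(bw(-42,62,140),BY,False);tgt(bw(-42,62,135),BY,False)
E
```

```text
t 29.18 tcp [0.4514 0.1393 0.1381] yawy -3.26 F [ 0.1 -0.1  0.1] gap 0.0 gf 0.0 q [-0.87  0.23  0.5   2.16 -0.16  0.78 -0.33]
shift mm [0.6, -1.0, -1.9] rot [0.001, 0.0, -0.001]
shift mm [0.7, 75.0, -1.8] rot [0.001, 0.0, -0.001]
shift mm [0.7, 75.0, 3.2] rot [0.001, 0.0, -0.001]
```

>>> play_rows(translation=[[0,12,-2],[0,20,-2],[0,28,-2],[0,36,-2],[0,44,-2],[0,52,-2],[0,60,-2],[0,68,-2],[0,75,-2],[0,75,2],[0,75,6],[0,75,6],[0,75,6]], rotation=[[0,0,0],[0,0,0],[0,0,0],[0,0,0],[0,0,0],[0,0,0],[0,0,0],[0,0,0],[0,0,0],[0,0,0],[0,0,0],[0,0,0],[0,0,0]], fingers=[255,255,255,255,255,255,255,255,255,255,255,255,255])

```text
t: 30.8
tool_pos: [0.527, 0.1356, 0.134]
orientation: [0.727, 0.687, 0.002, 0.0]
wrist_force: [-10.5, -5.0, 53.9]
finger_gap: -0.003
gripper_force: 26.3
```

>>> play_rows(translation=[[0,0,-20],[0,0,-60],[0,0,-100],[0,0,-100]], rotation=[[0,0,0],[0,0,0],[0,0,0],[0,0,0]], fingers=[255,255,255,255])

```text
t: 31.3
tool_pos: [0.5265, 0.1359, 0.2337]
orientation: [0.727, 0.687, 0.002, 0.0]
wrist_force: [-0.9, 0.3, -0.3]
finger_gap: 0.006
gripper_force: 0.0
```

```bash
cat > look.py <<'E'
from m import *
def look(W,im,n):
    g=(im.min(-1)>110)&(im.max(-1).astype(int)-im.min(-1)<45)
    m=near(W,(.47,-.06),(.66,.2),.115,.145)&g;w=W[m];A=np.c_[w[:,:2]-B,np.ones(len(w))]
    print(n,len(w),np.percentile(w,[1,50,99],axis=0).round(4).tolist(),np.linalg.lstsq(A,w[:,2],rcond=None)[0].round(4))
    o=(im[...,0]>110)&(im[...,0].astype(int)-im[...,2]>80)&(im[...,1]<.72*im[...,0])
    m=near(W,(.44,-.06),(.69,.2),.122,.18)&o;a=np.radians(BY)
    l=(W-[*B,0])@np.array([[np.cos(a),-np.sin(a),0],[np.sin(a),np.cos(a),0],[0,0,1]])*1000
    for sx in (-1,1):
        for sy in (1,-1):
            k=m&(l[...,0]*sx>20)&(l[...,1]*sy>30)
            if k.sum()>3: print('clip',sx,sy,k.sum(),np.percentile(l[k],[3,50,97],axis=0).round(0).tolist())
def both(tag):
    st();im,d,W=wcloud();save('w'+tag,im);look(W,im,'wrist')
    im,d=capture('scene');save('s'+tag,im);look(cloud('scene',d),im,'scene')
E
python3 - <<'E'
from look import *
both('11');tgt(bw(118,-62,230),BY,False);tgt(bw(118,-62,140),BY,False)
E
```

```text
t 31.3 tcp [0.5265 0.1359 0.2337] yawy -3.21 F [-0.9  0.3 -0.3] gap 0.006 gf 0.0 q [-0.83  0.22  0.54  1.93 -0.13  1.02 -0.29]
wrist 16230 [[0.5109, -0.0063, 0.1256], [0.5827, 0.1194, 0.1285], [0.6283, 0.163, 0.1301]] [-0.0012 -0.0004  0.1285]
clip -1 1 2344 [[-66.0, 48.0, 133.0], [-49.0, 62.0, 135.0], [-31.0, 76.0, 136.0]]
clip 1 1 1579 [[69.0, 48.0, 122.0], [80.0, 62.0, 140.0], [87.0, 76.0, 154.0]]
scene 1957 [[0.5038, -0.0146, 0.1224], [0.5546, 0.0808, 0.128], [0.6255, 0.1626, 0.1313]] [ 1.600e-03 -1.000e-04  1.279e-01]
clip -1 1 213 [[-69.0, 49.0, 126.0], [-54.0, 63.0, 134.0], [-32.0, 76.0, 136.0]]
clip -1 -1 157 [[-88.0, -77.0, 124.0], [-83.0, -61.0, 140.0], [-77.0, -48.0, 154.0]]
clip 1 1 208 [[73.0, 47.0, 123.0], [80.0, 61.0, 138.0], [87.0, 75.0, 153.0]]
clip 1 -1 186 [[73.0, -78.0, 123.0], [79.0, -62.0, 138.0], [84.0, -49.0, 155.0]]
shift mm [-123.9, 161.2, 1.0] rot [0.0, -0.0, 0.0]
shift mm [-123.9, 161.2, 91.0] rot [0.0, -0.0, 0.0]
```

>>> play_rows(translation=[[-124,161,0],[-124,161,0],[-124,161,0],[-124,161,0],[-124,161,0],[-124,161,50],[-124,161,92],[-124,161,92],[-124,161,92]], rotation=[[0,0,0],[0,0,0],[0,0,0],[0,0,0],[0,0,0],[0,0,0],[0,0,0],[0,0,0],[0,0,0]], fingers=[255,255,255,255,255,255,255,255,255])

```text
t: 32.52
tool_pos: [0.6795, 0.0034, 0.1409]
orientation: [0.726, 0.687, 0.001, 0.0]
wrist_force: [0.1, -0.6, 0.9]
finger_gap: -0.0
gripper_force: 0.0
```

```bash
python3 - <<'E'
from m import *
st();tgt(bw(42,-62,140),BY,False);tgt(bw(42,-62,135),BY,False)
E
```

```text
t 32.52 tcp [0.6795 0.0034 0.1409] yawy -3.17 F [ 0.1 -0.6  0.9] gap -0.0 gf 0.0 q [-0.47  0.57  0.53  1.7  -0.34  0.97  0.13]
shift mm [-0.4, -76.3, 0.8] rot [0.001, -0.0, 0.001]
shift mm [-0.4, -76.3, 5.8] rot [0.001, -0.0, 0.001]
```

>>> play_rows(translation=[[0,-12,1],[0,-20,1],[0,-28,1],[0,-36,1],[0,-44,1],[0,-52,1],[0,-60,1],[0,-68,1],[0,-76,1],[0,-76,4],[0,-76,7],[0,-76,7],[0,-76,7]], rotation=[[0,0,0],[0,0,0],[0,0,0],[0,0,0],[0,0,0],[0,0,0],[0,0,0],[0,0,0],[0,0,0],[0,0,0],[0,0,0],[0,0,0],[0,0,0]], fingers=[255,255,255,255,255,255,255,255,255,255,255,255,255])

```text
t: 34.15
tool_pos: [0.6025, 0.007, 0.1342]
orientation: [0.727, 0.687, 0.0, -0.001]
wrist_force: [-23.0, 2.0, 48.5]
finger_gap: 0.0
gripper_force: 24.9
```

>>> play_rows(translation=[[0,0,-20],[0,0,-60],[0,0,-100],[0,0,-100],[0,0,-100]], rotation=[[0,0,0],[0,0,0],[0,0,0],[0,0,0],[0,0,0]], fingers=[255,255,255,255,255])

```text
t: 34.78
tool_pos: [0.6031, 0.007, 0.2317]
orientation: [0.727, 0.687, -0.0, -0.0]
wrist_force: [0.5, 0.6, -0.8]
finger_gap: 0.001
gripper_force: 0.0
```

```bash
python3 - <<'E'
from look import *
both('12');tgt(bw(-118,-62,230),BY,False);tgt(bw(-118,-62,140),BY,False)
E
```

```text
t 34.77 tcp [0.6031 0.007  0.2317] yawy -3.2 F [ 0.5  0.6 -0.8] gap 0.001 gf 0.0 q [-0.59  0.35  0.6   1.8  -0.22  1.06  0.04]
wrist 35985 [[0.5052, -0.0154, 0.1253], [0.5736, 0.0758, 0.1285], [0.6261, 0.16, 0.1302]] [0.0005 0.0019 0.1285]
clip -1 1 2245 [[-66.0, 47.0, 133.0], [-47.0, 61.0, 135.0], [-30.0, 75.0, 136.0]]
clip -1 -1 1472 [[-85.0, -76.0, 122.0], [-78.0, -61.0, 138.0], [-69.0, -48.0, 154.0]]
clip 1 1 1609 [[69.0, 46.0, 122.0], [80.0, 60.0, 141.0], [88.0, 74.0, 154.0]]
clip 1 -1 2338 [[32.0, -76.0, 133.0], [50.0, -62.0, 135.0], [67.0, -48.0, 136.0]]
scene 1870 [[0.5038, -0.014, 0.1222], [0.5532, 0.0847, 0.128], [0.6254, 0.1628, 0.1313]] [ 0.0025 -0.0013  0.128 ]
clip -1 1 212 [[-69.0, 48.0, 126.0], [-54.0, 62.0, 134.0], [-31.0, 75.0, 136.0]]
clip -1 -1 162 [[-88.0, -76.0, 123.0], [-82.0, -60.0, 138.0], [-73.0, -47.0, 154.0]]
clip 1 1 207 [[74.0, 47.0, 123.0], [80.0, 61.0, 138.0], [86.0, 75.0, 154.0]]
clip 1 -1 107 [[31.0, -76.0, 131.0], [53.0, -64.0, 134.0], [68.0, -49.0, 137.0]]
shift mm [0.3, -159.5, 1.5] rot [-0.002, 0.001, -0.0]
shift mm [0.4, -159.4, 91.5] rot [-0.002, 0.001, -0.0]
```

Both diagonal clips are shut with the lid still level. Next is near-right.

>>> play_rows(translation=[[0,-160,0],[0,-160,0],[0,-160,0],[0,-160,0],[0,-160,0],[0,-160,50],[0,-160,92],[0,-160,92],[0,-160,92]], rotation=[[0,0,0],[0,0,0],[0,0,0],[0,0,0],[0,0,0],[0,0,0],[0,0,0],[0,0,0],[0,0,0]], fingers=[255,255,255,255,255,255,255,255,255])

```text
t: 36.0
tool_pos: [0.4446, 0.0156, 0.1412]
orientation: [0.727, 0.687, -0.0, 0.0]
wrist_force: [0.0, 0.2, 0.8]
finger_gap: 0.001
gripper_force: 0.0
```

```bash
python3 - <<'E'
from m import *
st();tgt(bw(-42,-62,140),BY,False);tgt(bw(-42,-62,135),BY,False)
E
```

```text
t 36.0 tcp [0.4446 0.0156 0.1412] yawy -3.25 F [0.  0.2 0.8] gap 0.001 gf 0.0 q [-0.73  0.18  0.61  2.22 -0.15  0.78 -0.07]
shift mm [0.6, 74.9, 1.3] rot [0.0, 0.001, -0.001]
shift mm [0.6, 74.9, 6.3] rot [0.0, 0.001, -0.001]
```

>>> play_rows(translation=[[0,12,1],[0,20,1],[0,28,1],[0,36,1],[0,44,1],[0,52,1],[0,60,1],[0,68,1],[0,75,1],[0,75,4],[0,75,7.5],[0,75,7.5],[0,75,7.5]], rotation=[[0,0,0],[0,0,0],[0,0,0],[0,0,0],[0,0,0],[0,0,0],[0,0,0],[0,0,0],[0,0,0],[0,0,0],[0,0,0],[0,0,0],[0,0,0]], fingers=[255,255,255,255,255,255,255,255,255,255,255,255,255])

```text
t: 37.62
tool_pos: [0.5196, 0.0116, 0.1344]
orientation: [0.727, 0.687, 0.001, 0.001]
wrist_force: [-5.9, -0.3, 32.1]
finger_gap: 0.001
gripper_force: 16.4
```

>>> play_rows(translation=[[0,0,-20],[0,0,-60],[0,0,-100],[0,0,-100],[0,0,-100]], rotation=[[0,0,0],[0,0,0],[0,0,0],[0,0,0],[0,0,0]], fingers=[255,255,255,255,255])

```text
t: 38.25
tool_pos: [0.5179, 0.0119, 0.2321]
orientation: [0.727, 0.687, -0.0, -0.0]
wrist_force: [0.2, -0.0, 0.2]
finger_gap: -0.002
gripper_force: 0.0
```

```bash
python3 - <<'E'
from look import *
both('13');tgt(bw(118,62,230),BY,False);tgt(bw(118,62,140),BY,False)
E
```

```text
t 38.25 tcp [0.5179 0.0119 0.2321] yawy -3.19 F [ 0.2 -0.   0.2] gap -0.002 gf 0.0 q [-0.71  0.19  0.64  1.98 -0.13  1.01 -0.06]
wrist 33852 [[0.5064, -0.0155, 0.1263], [0.5618, 0.0791, 0.1285], [0.6253, 0.1607, 0.1303]] [-1.000e-04  1.500e-03  1.285e-01]
clip -1 1 2602 [[-66.0, 47.0, 133.0], [-49.0, 61.0, 135.0], [-31.0, 75.0, 136.0]]
clip -1 -1 2362 [[-67.0, -76.0, 133.0], [-49.0, -61.0, 134.0], [-31.0, -48.0, 136.0]]
clip 1 1 1738 [[69.0, 47.0, 122.0], [80.0, 60.0, 140.0], [87.0, 75.0, 154.0]]
clip 1 -1 1642 [[31.0, -76.0, 133.0], [50.0, -60.0, 135.0], [66.0, -48.0, 136.0]]
scene 1686 [[0.5035, -0.0145, 0.1233], [0.5565, 0.0939, 0.128], [0.6247, 0.1625, 0.1315]] [ 0.0017 -0.0002  0.128 ]
clip -1 1 212 [[-69.0, 49.0, 126.0], [-53.0, 62.0, 134.0], [-31.0, 76.0, 136.0]]
clip -1 -1 189 [[-69.0, -76.0, 123.0], [-58.0, -60.0, 133.0], [-34.0, -48.0, 136.0]]
clip 1 1 208 [[73.0, 47.0, 123.0], [80.0, 62.0, 138.0], [87.0, 75.0, 153.0]]
clip 1 -1 107 [[31.0, -76.0, 130.0], [52.0, -64.0, 134.0], [67.0, -48.0, 137.0]]
shift mm [124.4, 161.6, 1.3] rot [-0.002, 0.001, -0.0]
shift mm [124.4, 161.8, 91.3] rot [-0.002, 0.001, -0.0]
```

>>> play_rows(translation=[[124,162,0],[124,162,0],[124,162,0],[124,162,0],[124,162,0],[124,162,50],[124,162,92],[124,162,92],[124,162,92]], rotation=[[0,0,0],[0,0,0],[0,0,0],[0,0,0],[0,0,0],[0,0,0],[0,0,0],[0,0,0],[0,0,0]], fingers=[255,255,255,255,255,255,255,255,255])

```text
t: 39.48
tool_pos: [0.6875, 0.1257, 0.1425]
orientation: [0.727, 0.687, 0.0, 0.0]
wrist_force: [0.1, -0.3, 0.5]
finger_gap: -0.001
gripper_force: 0.0
```

```bash
python3 - <<'E'
from m import *
st();tgt(bw(42,62,140),BY,False);tgt(bw(42,62,135),BY,False)
E
```

```text
t 39.48 tcp [0.6875 0.1257 0.1425] yawy -3.26 F [ 0.1 -0.3  0.5] gap -0.001 gf 0.0 q [-0.64  0.6   0.54  1.65 -0.35  0.99 -0.04]
shift mm [0.9, -77.5, 2.4] rot [0.001, -0.0, -0.001]
shift mm [0.9, -77.5, 7.4] rot [0.001, -0.0, -0.001]
```

>>> play_rows(translation=[[1,-12,2.5],[1,-20,2.5],[1,-28,2.5],[1,-36,2.5],[1,-44,2.5],[1,-52,2.5],[1,-60,2.5],[1,-68,2.5],[1,-77,2.5],[1,-77,5],[1,-77,8.5],[1,-77,8.5],[1,-77,8.5]], rotation=[[0,0,0],[0,0,0],[0,0,0],[0,0,0],[0,0,0],[0,0,0],[0,0,0],[0,0,0],[0,0,0],[0,0,0],[0,0,0],[0,0,0],[0,0,0]], fingers=[255,255,255,255,255,255,255,255,255,255,255,255,255])

```text
t: 41.1
tool_pos: [0.6096, 0.132, 0.1342]
orientation: [0.727, 0.687, -0.0, -0.001]
wrist_force: [-22.0, -0.5, 46.4]
finger_gap: 0.0
gripper_force: 23.3
```

>>> play_rows(translation=[[0,0,-20],[0,0,-60],[0,0,-110],[0,0,-150],[0,0,-150],[0,0,-150]], rotation=[[0,0,0],[0,0,0],[0,0,0],[0,0,0],[0,0,0],[0,0,0]], fingers=[255,255,255,255,255,255])

```text
t: 41.85
tool_pos: [0.6101, 0.1317, 0.2817]
orientation: [0.727, 0.687, -0.0, -0.0]
wrist_force: [-0.1, 0.6, -0.2]
finger_gap: -0.002
gripper_force: 0.0
```

```bash
python3 - <<'E'
from look import *
both('14')
im=cv2.imread('pics/s14.png');cv2.imwrite('pics/s15.png',cv2.resize(im[100:385,195:525],None,fx=2.1,fy=2.1,interpolation=cv2.INTER_CUBIC))
E
```

```text
t 41.85 tcp [0.6101 0.1317 0.2817] yawy -3.2 F [-0.1  0.6 -0.2] gap -0.002 gf 0.0 q [-0.8   0.35  0.63  1.69 -0.22  1.17 -0.17]
wrist 13340 [[0.5082, 0.0256, 0.126], [0.5572, 0.1065, 0.1284], [0.6274, 0.1627, 0.1301]] [0.0009 0.0013 0.1283]
clip -1 1 1511 [[-66.0, 48.0, 133.0], [-48.0, 62.0, 135.0], [-30.0, 76.0, 136.0]]
clip -1 -1 102 [[-67.0, -54.0, 126.0], [-62.0, -48.0, 134.0], [-53.0, -47.0, 135.0]]
clip 1 1 1610 [[32.0, 48.0, 133.0], [50.0, 62.0, 134.0], [67.0, 75.0, 136.0]]
scene 1665 [[0.5023, -0.0121, 0.1183], [0.5545, 0.0841, 0.128], [0.6266, 0.163, 0.1319]] [0.0151 0.0007 0.1278]
clip -1 1 214 [[-68.0, 49.0, 126.0], [-53.0, 63.0, 134.0], [-32.0, 75.0, 136.0]]
clip -1 -1 189 [[-69.0, -77.0, 124.0], [-57.0, -60.0, 133.0], [-34.0, -49.0, 136.0]]
clip 1 1 146 [[31.0, 48.0, 131.0], [50.0, 63.0, 134.0], [68.0, 75.0, 137.0]]
clip 1 -1 102 [[31.0, -76.0, 131.0], [54.0, -64.0, 134.0], [67.0, -49.0, 136.0]]
```

View pics/s15.png

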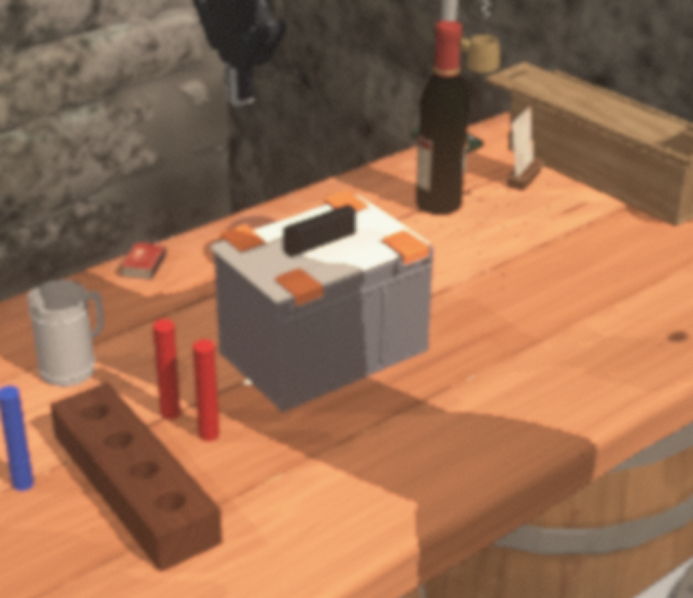

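The picture shows the stand empty at (135,470) and the lid flat on the box with its handle at (320,230). All four clips lie level at (240,237), (345,203), (300,285) and (407,247), and the look-alikes and bystanders haven't moved. I'll hand the job in.

```bash
python3 -c "
from h import *
print(r.sign_off())"
```

```text
the job is handed in; nothing more can be done
None
```

The job is done and handed in: all three oak sticks stand in their own cells, the lid sits square and level on the box, and the four clips are shut in opposite-corner order (near-left, far-right, near-right, far-left).

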